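# Run the mould carriage up to its end stop

## Robot

A 6-joint arm with a two-finger parallel gripper is mounted at the origin on the work surface. World frame = base frame: x ahead of the robot, y to its left, z up, the work surface at z = 0. Lengths are in m, angles in rad, forces in N, time in s.
With the tool pointing down it reaches from about 0.3 to 0.85 m from the base axis. Payload 5.4 kg.
Tool frame: the origin (TCP) lies between the finger pads; the fingertips stand 19 mm ahead of it and the grasp point (between the pads) is the TCP; z points along the fingers, y is the line along which they close (so a half turn about z gives the same grasp; the last joint's range is limited). The gripper opens to 85 mm and grips with 20 to 120 N. Pads are 22 mm wide; open, the fingers measure 114 mm over their backs; the gripper's body (76 mm by 85 mm) begins 54 mm behind the grasp point. The pads swing forward as they close: fully open they stand 13 mm farther back than shut.
Start: joints at [-1.351, 0.158, 1.597, -0, 1.386, -0.21], TCP at [0.24, -0.523, 0.227] pointing down, gripper open.
Joint ranges: [-2.91, 2.91], [-0.94, 2.29], [0.18, 2.7], [-1.29, 4.43], [0.17, 2.64], [-3, 3]. Speed limits (rad/s): [2.57, 2.57, 3.14, 3.14, 3.14, 3.14].

## Interface

Orientations are given as a unit quaternion [w, x, y, z].
In Python, from rig import manip, kinematics, viewer, readout gives the robot as it stands. Calls block until the motion is done:
- manip.movep(position, orientation): joint-space move of the TCP to a pose.
- manip.move_straight(position, frame=None, feed=0.15, force_limit=None): straight line of the TCP; frame=None keeps the orientation; feed is the mean speed in m/s. With force_limit (N) it stops when the force on the tool has changed by that much, and returns True; else False.
- manip.move_j(angles): joint-space move.
- manip.ungrasp() and manip.gripper_close(grasp_force=None): open the fingers fully, or close them until they stop; grasp_force is the grip in N (None keeps the last).
- manip.dwell(seconds).
- kinematics.inverse_kinematics(position, orientation): joint angles nearest the present ones, or None.
- viewer.read_camera(name): name is "side" or "top" or "wrist"; returns a dict with "pixels" (480x640x3 uint8, red, green, blue), "camera_matrix" (3x3 intrinsics, pixels), "xyz" and "orientation" of the camera in the world. Camera axes: x right, y down, z forward; pixel columns grow to the right and rows downward; lengths in m; the calibration is good to about 2 mm. A picture is of the moment at which its call begins. There is no depth.
A pose or a line that the arm cannot do raises manip.MotionError and nothing moves.
- manip.sign_off(): hands the job in; it is judged then, once.
Readings, each from a call of its own:
- readout.get_clock(): time.
- readout.get_joint_positions(): joint angles.
- readout.get_joint_velocities(): joint speeds.
- readout.get_joint_efforts(): joint torques, N m.
- readout.get_ee_pos(): TCP position.
- readout.get_ee_rot(): TCP orientation.
- readout.get_contact_force(): force on the tool from outside, world axes, zero at the start.
- readout.get_torque(): the same for the moment, N m.
- readout.get_gripper_width(): finger opening in m.
- readout.get_gripper_force(): force on a finger pad.
Only numpy, scipy, OpenCV 4.12 (cv2) and the standard library are available. Lean on these libraries where they do the work, as an engineer would, in place of code of your own. Each camera call takes 0.05 s, during which the arm holds its last target. There are 200 camera calls.

## Task

Press the spring-loaded lock button on the slide carriage and, keeping it held down all the way, push the carriage steadily along its rail until it rests against the end stop; then let the button spring back up so the carriage is locked there, and move clear. Use the fingertips only and grasp nothing: the mould riding on the carriage must stay sitting in its nest, never lifted or tipped, the carriage must not be shot along or slammed into the stop, and everything else on the bench is to be left where it is.

Things in the scene. Friction and masses are not known exactly. Their poses are not given: they have to be found in the camera images.
- slide_base: Fixed slide on the bench: grey base plate 130 x 500 x 12 mm with a steel C-channel rail 60 mm wide, 480 mm long along its middle, top 45 mm above the bench. Origin: centre of the underside, at bench height. Its y axis runs along the rail towards the end stop (the way the carriage must go), z up. Place and yaw differ each time.
- carriage (a joint): Travel of the carriage from its start, in m, growing towards the end stop; it has about 0.12 to 0.22 m to go. An aluminium plate 100 mm wide, 180 mm long, 12 mm thick, top 58 mm above the bench; on it, from the trailing end: lock button, upright push plate, nest with mould, rubber bumper. Unlocked it slides with about 2 N drag; locked, a pin between rack teeth holds it firmly, with under 2 mm of play.
- lock_button (a joint): Press depth of the lock button in m: 0 when up (locked), 0.008 fully down. Spring: about 3 N to start it moving, 5.4 N fully down. Its pin clears the lock teeth (10 mm apart or less, all along the way) when at least 0.0035 is pressed; let up on the way, it locks in the next gap. At the end stop the pin meets a gap, so the button can come right up. It travels with the carriage.
- lock_button_top (a point): Centre of the top face of the lock button, a flat ribbed dark plastic pad 50 mm across the rail by 44 mm along it, 74 mm above the bench when up. Site axes as slide_base.
- push_face (a point): Point on the face, looking at the button, of the upright push plate: 64 mm wide across the rail, 8 mm thick, top edge 103 mm above the bench (29 mm over the button top, 12 mm over this point). The face is 27 mm along the rail from the button's centre, towards the stop. A fingertip standing on the pressed button can push the carriage by it. Axes as slide_base.
- carriage_bumper (a point): Centre of the leading face of the rubber bumper (40 mm wide, 10 mm high) at the carriage's leading end, 53 mm above the bench. Site axes as slide_base.
- stop_face (a point): Point on the face of the end stop that the bumper meets, in line with the bumper. The end stop is a dark steel block 80 mm across the rail, 34 mm along it, its top 79 mm above the bench, with a black clamp knob (18 mm) on top, clamped on the rail at a different place each time. Site axes as slide_base.
- nest (a point): Centre of the floor of the carriage's nest, 58 mm above the bench, a 66 mm square inside a rim 5 mm high, on the far side of the push plate from the button. Site axes as slide_base.
- mould: Loose cast-aluminium cup mould standing in the nest on the carriage: round, foot 60 mm across, 52 mm high, about 0.35 kg, its top 110 mm above the bench. Origin: centre of its underside. It rides along untouched.
- spare_mould: Bystander: a mould of the same kind standing on the bench. Origin: centre of its underside.
- steel_cup: Bystander: open steel cup, 68 mm across, 70 mm high. Origin: centre of its underside.
- jar: Bystander: clear closed jar, 64 mm across, 85 mm high. Origin: centre of its underside.
- bottle: Bystander: brown bottle, 64 mm across, 170 mm high, behind the rail. Origin: centre of its underside.
- spatula: Bystander: spatula lying on the bench in front of the rail. Origin: under its middle.
- mould_half: Bystander: open aluminium mould half, 75 x 95 x 32 mm. Origin: centre of its underside.
- bowl: Bystander: white enamel bowl, 120 mm across, 60 mm high, behind the rail. Origin: centre of its underside.

How it is judged:
On the way, in this order (a step that is already met when the one before it is completed fails the run):
1. the lock button is pressed (at least 3.5 mm) while the carriage is still where it started (within 15 mm) (value of joint lock_button above 0.0035 m and value of joint carriage between -0.015 and 0.015 m), for 0.1 s.
2. the carriage is against the end stop (within 3 mm) with the button still held down (at least 2 mm) (y of carriage_bumper in the frame of stop_face above -0.003 m and value of joint lock_button above 0.002 m), for 0.1 s.
At the end, for the whole second after the job is handed in: The carriage rests with its bumper within 3 mm of the end stop, the lock button is up again (within 1.5 mm), and the mould stands upright and still in the nest (within 8 mm of its centre) (y of carriage_bumper in the frame of stop_face above -0.003 m and value of joint lock_button below 0.0015 m and velocity of joint carriage between -0.005 and 0.005 m/s and horizontal distance between mould and nest below 0.008 m and z of mould in the frame of nest between -0.003 and 0.003 m and angle between mould's own z axis and vertical below 0.08 rad and linear speed of mould below 0.01 m/s); the robot touches nothing.
It fails at once if the lock button is let up on the way (less than 2 mm down, more than 15 mm from both the start and the end stop) (value of joint lock_button below 0.002 m and value of joint carriage above 0.015 m and y of carriage_bumper in the frame of stop_face below -0.015 m).
It fails at once if the carriage is shot along or slammed (faster than 0.35 m/s) (velocity of joint carriage above 0.35 m/s).
It fails at once if the mould is lifted (over 8 mm) or tipped (over 0.3 rad) or pushed out of its nest (z of mould in the frame of nest above 0.008 m or angle between mould's own z axis and vertical above 0.3 rad or horizontal distance between mould and nest above 0.015 m).
It fails at once if another thing on the bench is moved more than 20 mm (distance of any of spare_mould, steel_cup, jar, bottle, spatula, mould_half, bowl from where it was at the start of the episode above 0.02 m).
It also fails if it takes over 40 s, if anything falls off the work surface, if the arm or the gripper's body presses on something with over 40 N, if the wrist force passes 120 N, or if a joint passes its speed limit or range.

## Working session

There is one attempt and no reset: what is moved stays moved. The work goes in short steps, each a Python script; the robot and the scene stay as the last script left them, time stands still between calls to the robot, and variables do not carry over. Pictures are saved under pics/ and viewed, at most 10 in all, crops included, and the job is handed in when it is done.

```bash
mkdir -p pics; cat > h.py <<'E'
import numpy as np, cv2
from scipy.spatial.transform import Rotation as R
from rig import manip, kinematics, viewer, readout
def cam(n,f=None):
    c=viewer.read_camera(n)
    if f: cv2.imwrite('pics/'+f,c['pixels'][:,:,::-1])
    q=c['orientation']; c['R']=R.from_quat([q[1],q[2],q[3],q[0]]).as_matrix(); return c
def onplane(c,uv,z):
    d=c['R']@np.linalg.inv(c['camera_matrix'])@np.array([uv[0],uv[1],1.]); o=np.array(c['xyz'])
    return o+d*(z-o[2])/d[2]
def proj(c,p):
    v=c['camera_matrix']@(c['R'].T@(np.array(p)-c['xyz'])); return v[:2]/v[2]
E
python3 - <<'E'
from h import *
for n in('top','side'):
    c=cam(n,n+'0.png'); print(n,c['xyz'],c['R'].round(3).tolist(),c['camera_matrix'][0])
print(readout.get_ee_rot(),readout.get_clock(),readout.get_gripper_width())
E
```

```text
top [0.42840787 0.04682057 0.98023734] [[0.009, -0.99, 0.144], [-0.999, -0.014, -0.036], [0.038, -0.144, -0.989]] [478.15059948   0.         311.93775444]
side [0.18196345 0.75174497 0.62772062] [[-0.893, -0.235, 0.384], [-0.449, 0.511, -0.733], [-0.024, -0.827, -0.562]] [532.79784081   0.         316.90591653]
[-8.49750614e-04  9.76994795e-01  2.13261457e-01 -7.16685430e-06] 0.1 0.08560515869899593
```

View pics/top0.png

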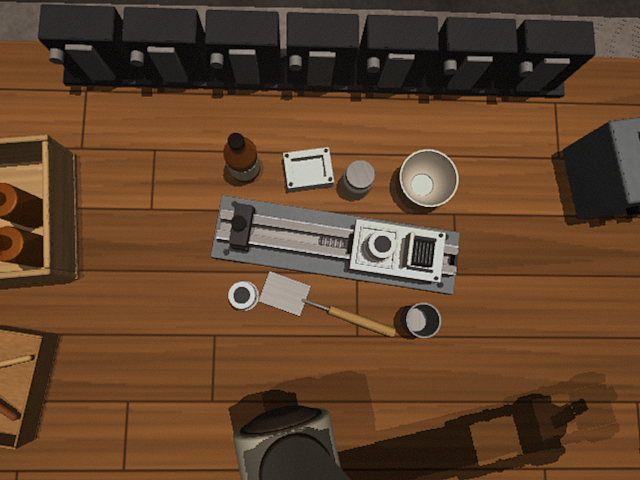

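View pics/side0.png

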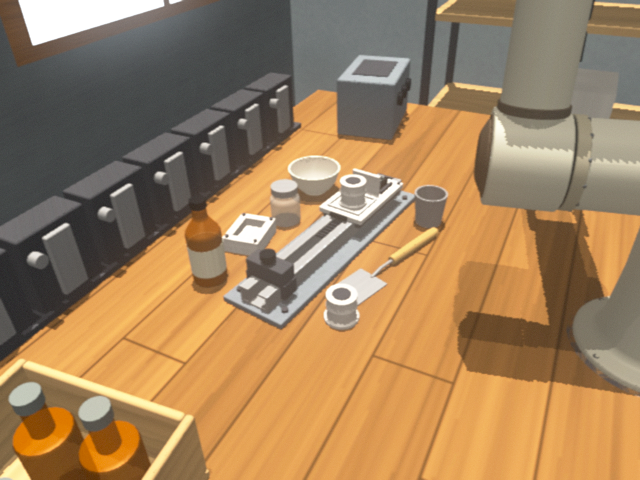

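The top view shows the slide running right to left. The button is near (424,253), the push plate near (407,250), the mould at (381,245) and the stop at (241,228). I'll enlarge the carriage and stop for accurate edges.

```bash
python3 - <<'E'
from h import *
im=cv2.imread('pics/top0.png')
a=cv2.resize(im[205:295,345:465],None,fx=6,fy=6,interpolation=cv2.INTER_CUBIC)
for i in range(0,120,10): cv2.putText(a,str(345+i),(i*6,8),0,.3,(0,255,255)); cv2.line(a,(i*6,8),(i*6,14),(0,255,255))
for i in range(0,90,10): cv2.putText(a,str(205+i),(0,i*6+4),0,.3,(0,255,255)); cv2.line(a,(20,i*6),(26,i*6),(0,255,255))
cv2.imwrite('pics/crop.png',a)
c=cam('top')
cs=[onplane(c,p,.012) for p in((222,196),(461,232),(454,294),(211,259))]
print(np.array(cs).round(3), np.mean(cs,0))
d=cs[0]-cs[1]+cs[3]-cs[2]; print('len',[np.linalg.norm(cs[i]-cs[i-1]).round(3) for i in range(4)],'dir',d/np.linalg.norm(d))
hsv=cv2.cvtColor(im,cv2.COLOR_BGR2GRAY)
for nm,(x0,y0,x1,y1),z in(('button',(410,232,438,274),.074),('stop',(225,205,262,252),.079)):
    m=np.zeros_like(hsv); m[y0:y1,x0:x1]=(hsv[y0:y1,x0:x1]<70)*255
    k,_=cv2.findContours(m,0,2); k=max(k,key=cv2.contourArea); r=cv2.minAreaRect(k); print(nm,r,onplane(c,r[0],z))
E
```

```text
[[ 0.661  0.198  0.012]
 [ 0.593 -0.298  0.012]
 [ 0.465 -0.279  0.012]
 [ 0.53   0.215  0.012]] [ 0.56231625 -0.04121242  0.012     ]
len [np.float64(0.132), np.float64(0.501), np.float64(0.13), np.float64(0.499)] dir [0.13312433 0.99109935 0.        ]
button ((422.9543762207031, 251.33468627929688), (21.07766342163086, 29.31956672668457), 7.765166282653809) [ 0.54376056 -0.20065689  0.074     ]
stop ((243.0, 228.0), (46.0, 36.0), 90.0) [0.58321155 0.14535042 0.079     ]
```

View pics/crop.png

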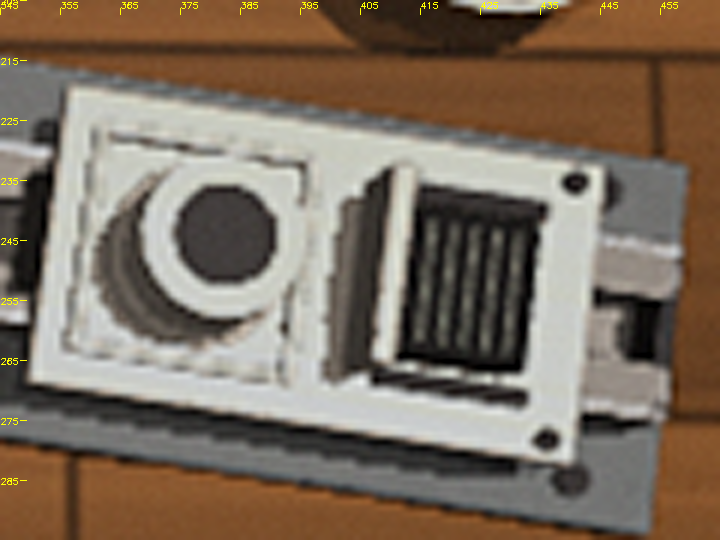

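The crop shows the button pad centred at about (423.5,251.5) and the push plate's top edge at about x=410. The centre agrees with the rail line. I'll close the fingers, move above the button and look before descending.

```bash
cat >> h.py <<'E'
d=np.array([.1331,.9911,0.]); l=np.array([.9911,-.1331,0.])
B=np.array([.5437,-.2010,.074])
def quat(s):
    y=s*l; z=np.array([0,0,-1.]); x=np.cross(y,z)
    q=R.from_matrix(np.c_[x,y,z]).as_quat(); return [q[3],q[0],q[1],q[2]]
E
python3 - <<'E'
from h import *
c=cam('top')
u=lambda x,y:(345+x/6,205+y/6)
le=onplane(c,u(49,232),.058); te=onplane(c,u(590,314),.058); st=onplane(c,(254,230),.079)
print('lead',le,'trail',te,'stop',st,'gap',(st-le)@d,'len',(le-te)@d,'btn from trail',(B-te)@d,'lateral',(te-B)@l,(le-B)@l,'push face',(onplane(c,u(395,262),.103)-B)@d)
for s in(1,-1):
    print(s,[None if (j:=kinematics.inverse_kinematics(B+t*d+[0,0,.03],quat(s))) is None else np.round(j,2) for t in(0,.2)])
s=1
manip.gripper_close(20)
P=B+.004*d+[0,0,.075]
manip.movep(P,quat(s)); print(readout.get_ee_pos()-P,readout.get_gripper_width(),readout.get_contact_force(),readout.get_clock())
cam('side','side1.png');w=cam('wrist','wrist1.png');print(proj(w,B),proj(w,B+.027*d))
E
```

```text
lead [ 0.55904807 -0.06763371  0.058     ] trail [ 0.53448439 -0.245085    0.058     ] stop [0.57967085 0.12439895 0.079     ] gap 0.1930684639694019 len 0.17914139841890608 btn from trail 0.04491924183093816 lateral -0.0032658820066342673 -0.0025395761408093936 push face 0.030836943499737954
1 [array([-0.56,  0.29,  1.69, -0.  ,  1.16, -0.43]), array([-0.22,  0.27,  1.72, -0.  ,  1.15, -0.08])]
-1 [array([-0.56,  0.29,  1.69, -0.  ,  1.16,  2.71]), None]
[-0.00011959 -0.0011272   0.00033477] 0.0001110587155483767 [ 0.54289096 -0.24325633  0.42607788] 2.625
[319.67928209 254.04792659] [319.64791563 217.39109452]
```

View pics/wrist1.png

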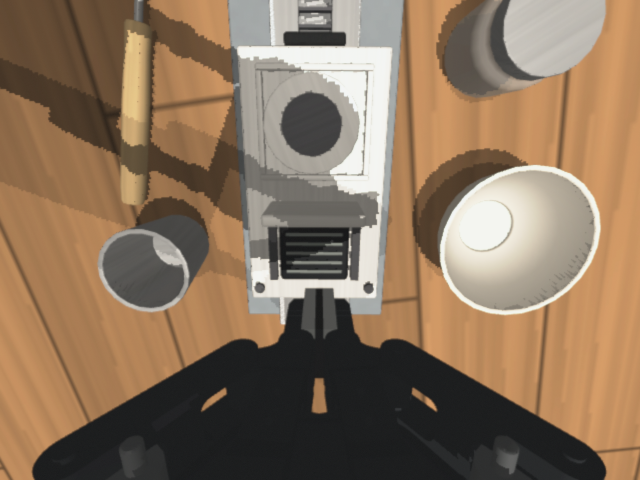

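View pics/side1.png

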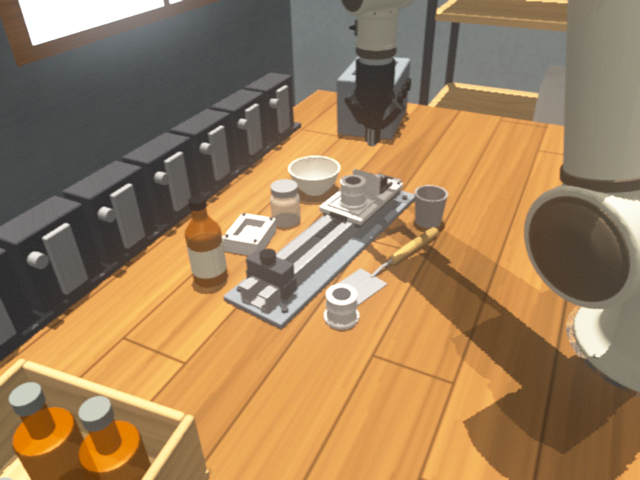

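The wrist view shows the button at about (314,253), against a predicted (320,254). That puts it about 3–4 mm towards the robot laterally, which matches the plate edges. I'll correct for that, then descend, press and check.

```bash
sed -i 's/^B=.*/&; B=B-.0032*l/' h.py
python3 - <<'E'
from h import *
def st(t): print(t,readout.get_ee_pos().round(4),readout.get_contact_force().round(2),round(readout.get_clock(),2))
P=B+.005*d
manip.move_straight(P+[0,0,.030],feed=.08); manip.dwell(.2); st('above')
h=manip.move_straight(P+[0,0,.008],feed=.015,force_limit=2.5); st(h)
z=readout.get_ee_pos()[2]
if h:
    manip.move_straight(np.r_[P[:2],z-.0065],feed=.02); manip.dwell(.3); st('pressed')
cam('wrist','wrist2.png')
E
```

```text
above [ 0.5417 -0.1959  0.1047] [ 0.23 -0.09  0.18] 3.64
False [ 0.5413 -0.1957  0.0821] [ 0.98 -0.16 -0.15] 5.26
```

View pics/wrist2.png

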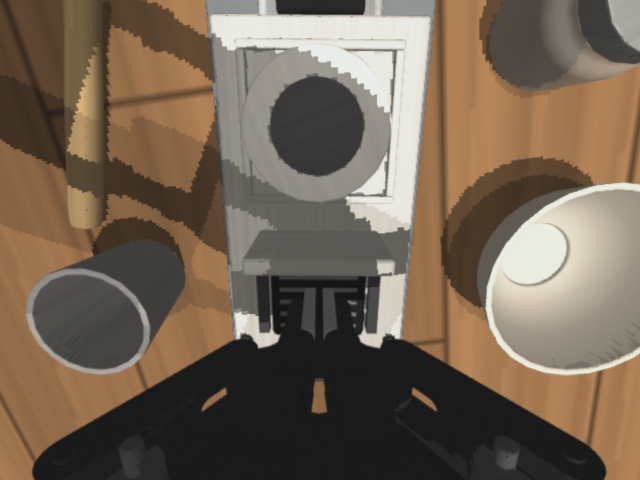

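The fingers are centred over the pad and touching nothing yet, with the push plate clear ahead, so the tips are shorter than I assumed. I'll keep descending with the force guard on.

```bash
python3 - <<'E'
from h import *
def st(t): print(t,readout.get_ee_pos().round(4),readout.get_contact_force().round(2),round(readout.get_clock(),2))
p=B+.005*d; st('0')
h=manip.move_straight(np.r_[p[:2],.066],feed=.012,force_limit=2.); st(h)
cam('side','side2.png')
im=cv2.imread('pics/side2.png')[120:240,300:460]; cv2.imwrite('pics/side2c.png',cv2.resize(im,None,fx=5,fy=5,interpolation=2))
E
```

```text
0 [ 0.5413 -0.1957  0.0821] [-0.63  0.12 -0.54] 5.31
True [ 0.5411 -0.1956  0.0686] [ 1.15 -0.93  2.78] 6.32
```

View pics/side2c.png

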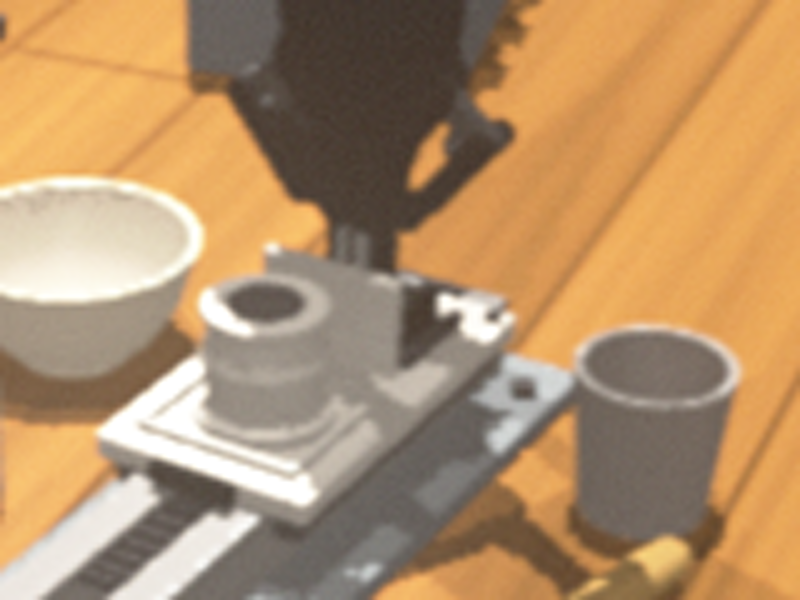

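The gripper body is well above the mould and the fingers stand behind the push plate on the button. I'll press in 1 mm steps and average the force at each.

```bash
cat >> h.py <<'E'
def F(n=10):
    a=[]
    for _ in range(n): a.append(readout.get_contact_force()); manip.dwell(.01)
    return np.mean(a,0)
E
python3 - <<'E'
from h import *
p=readout.get_ee_pos(); print(p.round(4),F().round(2))
for i in range(1,10):
    manip.move_straight(np.r_[p[:2],.0685-.001*i],feed=.02); f=F(); print(readout.get_ee_pos().round(4),f.round(2))
    if f[2]>5: break
print(readout.get_clock())
E
```

```text
[ 0.5411 -0.1956  0.0686] [ 1.16 -0.54  2.83]
[ 0.5411 -0.1956  0.0675] [0.06 0.07 3.21]
[ 0.5411 -0.1956  0.0665] [ 0.24 -0.17  3.22]
[ 0.5411 -0.1956  0.0655] [-0.23 -0.11  3.6 ]
[ 0.5411 -0.1956  0.0645] [-0.09 -0.14  4.04]
[ 0.5412 -0.1956  0.0636] [-0.15  0.01  4.2 ]
[ 0.5412 -0.1956  0.0626] [-0.08 -0.05  4.6 ]
[ 0.5411 -0.1956  0.0615] [-0.7   0.37  4.65]
[ 0.5412 -0.1956  0.0614] [-2.64  1.22 10.39]
9.1167
```

The spring curve is clean and the button bottoms at TCP z≈0.0613. I'll hold it at about 7 mm depth and push.

```bash
python3 - <<'E'
from h import *
p0=readout.get_ee_pos(); p0[2]=.0620
def st(t):
    p=readout.get_ee_pos(); print(t,'s',((p-p0)@d).round(4),'z',p[2].round(4),F(5).round(2),round(readout.get_clock(),2))
manip.move_straight(p0,feed=.01); st('ready')
manip.move_straight(p0+.02*d,feed=.02,force_limit=12); st('contact')
h=manip.move_straight(p0+.15*d,feed=.05,force_limit=12); st(h)
if not h:
    h=manip.move_straight(p0+.25*d,feed=.025,force_limit=8); st(h)
cam('top','top3.png')
im=cv2.imread('pics/top3.png')[180:300,200:360]; cv2.imwrite('pics/top3c.png',cv2.resize(im,None,fx=5,fy=5,interpolation=2))
E
```

```text
ready s 0.0 z 0.062 [-0.5  -0.11  4.68] 9.46
contact s 0.0202 z 0.062 [0.14 0.26 5.31] 10.65
False s 0.1499 z 0.062 [ 3.13 -1.68  4.84] 13.44
True s 0.2048 z 0.0615 [-1.2  -0.79  3.67] 15.7
```

View pics/top3c.png

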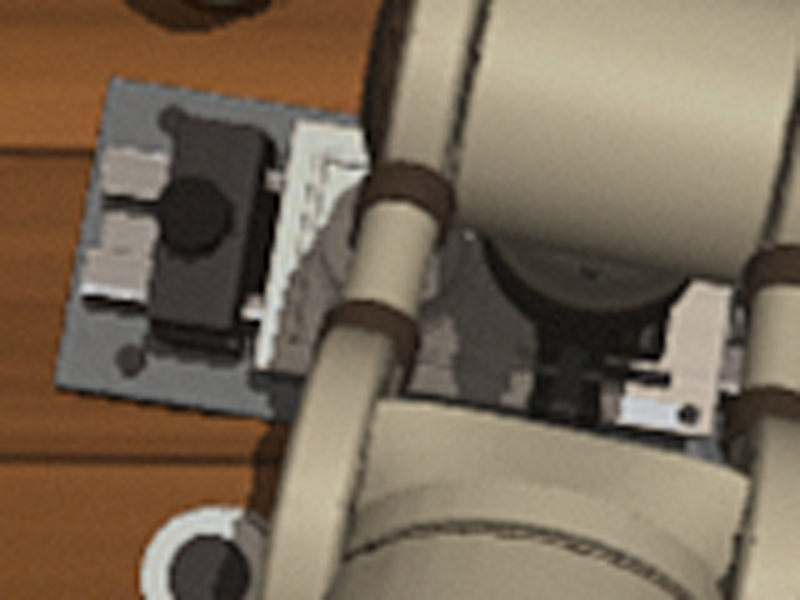

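The carriage's leading edge (crop x≈285) is next to the stop (x≈265). What's left of the gap may just be the bumper, so I'll check by pushing in small steps and watching the force along the rail.

```bash
python3 - <<'E'
from h import *
p=readout.get_ee_pos(); z=.0618; s=0
f=F(20); print(f.round(2),(f@d).round(2))
for i in range(1,9):
    manip.move_straight(np.r_[(p+.001*i*d)[:2],z],feed=.01); f=F(12); q=readout.get_ee_pos()
    print(i,((q-p)@d*1e3).round(2),q[2].round(4),f.round(2),'along',(f@d).round(2))
    if f@d<-10: break
print(readout.get_clock())
E
```

```text
[-2.9   1.18  4.63] 0.79
1 0.01 0.062 [-2.27 -4.77  4.22] along -5.03
2 -0.01 0.062 [-3.32 -8.34  4.87] along -8.71
3 0.01 0.062 [ -4.52 -12.16   4.77] along -12.65
17.1083
```

It's hard against the stop: force builds with no motion. I'll ease the push, let the button up, then back off and rise clear.

```bash
python3 - <<'E'
from h import *
p=readout.get_ee_pos()
manip.move_straight(np.r_[(p+.001*d)[:2],.0620],feed=.01); print(F().round(2))
manip.move_straight(np.r_[(p+.001*d)[:2],.0730],feed=.02); print(F().round(2))
manip.move_straight(np.r_[(p-.006*d)[:2],.0760],feed=.03)
manip.move_straight(np.r_[(p-.006*d)[:2],.22],feed=.1)
manip.dwell(.5); print(readout.get_ee_pos(),F(),readout.get_clock())
cam('wrist','wrist4.png')
E
```

```text
[-3.37 -5.95  4.15]
[-1.48 -5.87 -1.35]
[0.56709393 0.00151139 0.21998402] [ 0.20347614  0.07329895 -0.03575108] 20.9
```

View pics/wrist4.png

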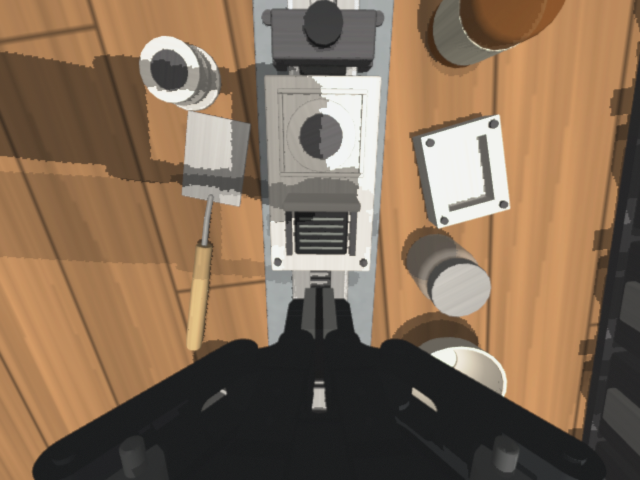

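The carriage is against the stop (rows 68–75), the mould is seated in its nest at (321,136), the button pad is up at (321,232) and the bystanders in view are undisturbed. The gripper is clear, so I'm handing in.

```bash
python3 -c "
from h import *
print(manip.sign_off())"
```

```text
the job is handed in; nothing more can be done
None
```

I held the button down and pushed the carriage until it was hard against the end stop, then let the button up and moved clear. The job is handed in, at about 21 s on the robot clock; the sign-off call returned no verdict. In the last picture the mould is seated, the button looks up and the bystanders in view look undisturbed.

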